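# Swing the loupe over the red sample and clamp it

### The arm

A 6-joint arm with a two-finger parallel gripper is mounted at the origin on the work surface; the furniture and walls round the work are solid. World frame = base frame: x ahead of the robot, y to its left, z up, the work surface at z = 0. Lengths are in m, angles in rad, forces in N, time in s.
With the tool pointing down it reaches from about 0.35 to 0.925 m from the base axis. Payload 6.4 kg.
Tool frame: the origin (TCP) lies at the very end of the fingers, on their centre line; the grasp point (between the pads) lies 19 mm behind it; z points along the fingers, x is the direction in which the jaws open and shut, and the axes are right-handed (so a half turn about z gives the same grasp; the last joint's range is limited). The gripper opens to 85 mm and grips with 20 to 120 N. Pads are 22 mm wide; open, the fingers measure 114 mm over their backs; the gripper's body (76 mm by 85 mm) begins 54 mm behind the grasp point. The pads swing forward as they close: fully open they stand 13 mm farther back than shut.
Start: joints at [-1.462, 0.245, 1.558, -0, 1.339, -0.174], TCP at [0.181, -0.624, 0.231] pointing down, gripper open.
Joint ranges: [-3.13, 3.13], [-1.02, 2.26], [0.13, 2.54], [-0.95, 4.09], [0.21, 2.88], [-2.74, 2.74]. Speed limits (rad/s): [2.57, 2.57, 3.14, 3.14, 3.14, 3.14].

### API

Orientations are given as a unit quaternion [w, x, y, z].
In Python, from plant import bot gives the robot as it stands.
- The arm moves only by the shell command python3 -m handwheel 'ROWS' [OPENING] [FORCE]. ROWS is JSON, one flat list of numbers, 6 for each row, row after row: the shift along the tool's x, y, z in units of 30 mm (1.0 is 30 mm), then the turn, a rotation vector about the tool's x, y, z in units of 6 degrees (1.0 is 6 degrees). In form: [x, y, z, rx, ry, rz, x, y, z, rx, ry, rz, ...]. A call has exactly 8 rows; each row is the pose to reach, as a shift and turn from the pose commanded when the call began, along the tool's axes at that moment; what a row does not reach only later rows make up. A row lasts 1/8 s, in which the tool goes at most 62.5 mm and 10.7 degrees, less where a joint would pass 70% of its speed; a pose out of reach is approached as far as the arm can. A call with a gripper value outside its range is refused whole. OPENING is the opening, from -1 (shut) to 1 (fully open), set as the call begins (- or left out, the last holds). The fingers move at their own pace and stop on an object; FORCE is the grip in N (left out, the last holds). Time passes only in rows, so rows that repeat a pose let the fingers close, or fill a call up. It gives the time, the measured TCP pose, the force and the opening at its end, in the units of the state.
- bot.state(): the state, without advancing time (a new reading comes with each control period).
- bot.capture(name): name is "scene" or "top" or "wrist"; returns the picture (420x560x3 uint8, red, green, blue); there is no depth.
- bot.camera_params(name): a dict with "fx", "fy", "cx", "cy" (pixels), "extrinsics" (4x4, takes a point from camera to world coordinates); the wrist camera has in their place "mount" (4x4, takes a point from camera to tool coordinates, whose origin is the TCP and whose axes are the tool frame's). Camera axes: x right, y down, z forward; pixel columns grow to the right and rows downward; lengths in m; the calibration is good to about 2 mm. A picture is of the moment at which its call begins: read the wrist's pose just before it. camera_params takes no time and is no camera call.
- bot.finish_job(): hands the job in, once; it reports no verdict.
The state is a dict: "time_s": time; "qpos": joint angles; "qd": joint speeds; "joint_efforts": joint torques, N m; "ee_pos": TCP position; "ee_rot": TCP orientation; "wrist_force": force on the tool from outside, world axes, zero at the start; "torque": the same for the moment, N m; "width": finger opening in m.
Only numpy, scipy, OpenCV 4.12 (cv2) and the standard library are available. Lean on these libraries where they do the work, as an engineer would, in place of code of your own. Each camera call takes 0.05 s, during which the arm holds its last target.

### The job

Inspect the red sample: push the stand's swing arm round gently with a fingertip until the loupe sits centred over the red-lidded pot on the stand. Then lock it by pushing the black-balled clamp lever on top of the column clockwise (seen from above) all the way to the green stop pin, with the loupe still centred. Do not lift or shift any of the pots or disturb the other things on the worktop.

Things in the scene. Friction and masses are not known exactly. Their poses are not given: they have to be found in the camera images.
- stand: Inspection stand, fixed. Origin: on the worktop on the column axis, about which swing arm and clamp lever both turn. Grey foot 104 mm wide, 16 mm high; column 22 mm thick. Three black pads (76 mm wide, tops 6 mm above the worktop) lie 170 mm from the axis, along the stand's own -x axis and 60 degrees either side of it; each carries a pot. z: up.
- green_pin (a point): Foot of the green stop pin, 26 mm from the axis, where the lever stops when locked; a steel pin marks the open end. Both rise to 164 mm height from the clamp head, a disc 62 mm wide at 138 to 144 mm height on top of the column.
- boom (a joint): Swing arm turning about the column, rad: 0 = along the stand's -x axis, growing anticlockwise seen from above, stops at -1.35 and 1.35. Flat aluminium bar 8 mm thick, 112 to 132 mm above the worktop, 19 to 147 mm from the axis, loupe at its end. Stays where left; friction 0.12 N m, about 1.2 N at 100 mm. It may need to turn either way.
- loupe_axis (a point): Point on the vertical axis of the black loupe, 170 mm from the column axis, at 122 mm height. The loupe is 39 mm in diameter, in a ring 55 mm in diameter, from 98 to 137 mm height; the lids below it are at 61 mm.
- lever (a joint): Clamp lever, rad: 0 = open, growing clockwise seen from above, 1.2 = locked at the green pin; starts at 0 to 0.25. At 0 it points 75 degrees anticlockwise of the stand's +x axis (away from the pots), at 1.2 about 6 degrees. Level steel rod 10 mm thick, centre line 155 mm high, reaching 85 mm from the axis; friction 0.06 N m. Stays where left; independent of the arm.
- lever_ball (a point): Centre of the black ball (18 mm diameter) at the end of the clamp lever, 87 mm from the column axis, 155 mm above the worktop.
- pot_red: Loose plastic sample pot with a red snap lid, 63 mm diameter, 55 mm high, about 0.1 kg, standing upright on one of the stand's three pads (any pad; which one differs from run to run). Origin: centre of its underside. The loupe must end centred over it; the pot itself must stay where it stands.
- pot_blue: Loose plastic sample pot with a blue snap lid, 63 mm diameter, 55 mm high, about 0.1 kg, standing upright on one of the stand's three pads (any pad; which one differs from run to run). Origin: centre of its underside. Leave it where it stands.
- pot_white: Loose plastic sample pot with a white snap lid, 63 mm diameter, 55 mm high, about 0.1 kg, standing upright on one of the stand's three pads (any pad; which one differs from run to run). Origin: centre of its underside. Leave it where it stands.
- reagent_1: Brown reagent bottle with black cap, 43 mm diameter, 88 mm high, a loose bystander to leave alone. Origin: centre of its underside.
- reagent_2: Brown reagent bottle with white cap, 48 mm diameter, 96 mm high, a loose bystander to leave alone. Origin: centre of its underside.
- beaker_2: Larger glass beaker, 66 mm diameter, 78 mm high, a loose bystander to leave alone. Origin: centre of its underside.
- beaker_1: Small glass beaker, 51 mm diameter, 62 mm high, a loose bystander to leave alone. Origin: centre of its underside.
- weight_1: Brass weight, 38 mm diameter, 32 mm high, a loose bystander to leave alone. Origin: centre of its underside.
Mind the look-alikes: they are no part of the job. What is shaped like the pot_white but turquoise is not meant.

How it is judged:
By the outcome, as a careful person would: the job done as asked, in the order asked, and still so for the second after the job is handed in, with the robot touching nothing.
It also fails if it takes over 53 s, if anything falls off the work surface, if the arm or the gripper's body presses on something with over 40 N, if the wrist force passes 120 N, or if a joint passes its speed limit or range.

## Working session

There is one attempt and no reset: what is moved stays moved. The work goes in short steps, Python scripts to look and compute and a shell command to move; the robot and the scene stay as the last step left them, time stands still between calls to the robot, and variables do not carry over. Pictures are saved under pics/ and viewed, and the job is handed in when it is done.

```bash
mkdir -p pics; ls
python3 - <<'E'
from plant import bot
import cv2
print(bot.state())
for n in("scene","top","wrist"):
    print(n,bot.camera_params(n))
    cv2.imwrite(f"pics/{n}0.png",bot.capture(n)[:,:,::-1])
E
```

```text
pics
{'time_s': 0.0, 'qpos': array([-1.46209137e+00,  2.45856142e-01,  1.55899435e+00,  1.19859066e-05,
        1.33868979e+00, -1.74095200e-01]), 'qd': array([-0.00010338,  0.00029482, -0.00031184,  0.00020541, -0.00079601,
       -0.00111471]), 'joint_efforts': array([-1.66573223e-03, -4.29499555e+01, -3.26140344e+01, -1.97810759e-04,
        5.26621006e-03,  1.56552557e-05]), 'ee_pos': array([ 0.18133095, -0.62362478,  0.23016398]), 'ee_rot': array([-7.14718925e-04,  7.99700504e-01, -6.00398331e-01, -6.61458060e-04]), 'wrist_force': array([-1.09713762, -0.15970546,  0.30665968]), 'torque': array([ 0.01277632, -0.04987395, -0.0030863 ]), 'width': 0.08525748261354037}
scene {'fx': 393.0573816099163, 'fy': 393.0573816099163, 'cx': 273.7426042045586, 'cy': 215.88616787312938, 'extrinsics': array([[ 0.46258553,  0.44526578, -0.76665051,  1.36541774],
       [ 0.88657273, -0.23052262,  0.40105874, -0.37819029],
       [ 0.00184745, -0.86521541, -0.50139693,  0.62891811],
       [ 0.        ,  0.        ,  0.        ,  1.        ]])}
top {'fx': 393.65385981064173, 'fy': 393.65385981064173, 'cx': 279.1280930615669, 'cy': 208.63844111513257, 'extrinsics': array([[ 0.00753419, -0.99401926,  0.10894473,  0.48735828],
       [-0.99996401, -0.00791439, -0.00305784,  0.0381312 ],
       [ 0.00390179, -0.10891777, -0.99404311,  1.06492505],
       [ 0.        ,  0.        ,  0.        ,  1.        ]])}
wrist {'fx': 368.6392387093768, 'fy': 368.6392387093768, 'cx': 281.2928483974402, 'cy': 209.88926944460806, 'mount': array([[ 9.99999172e-01,  1.24456636e-03, -3.26482350e-04,
        -7.82539204e-04],
       [-1.07424368e-03,  9.47233200e-01,  3.20543462e-01,
        -8.29323916e-02],
       [ 7.08192530e-04, -3.20542846e-01,  9.47233753e-01,
        -1.42389156e-01],
       [ 0.00000000e+00,  0.00000000e+00,  0.00000000e+00,
         1.00000000e+00]])}
```

View pics/scene0.png

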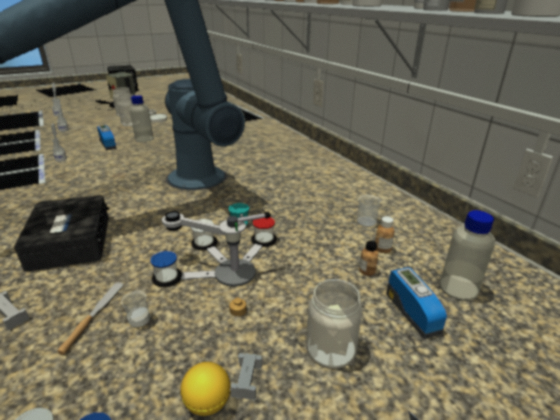

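View pics/top0.png

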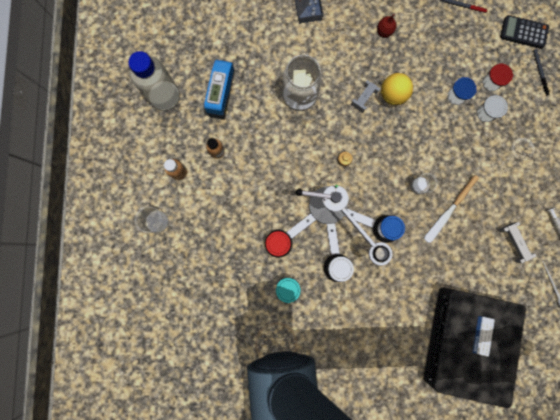

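Run:
```python
import cv2
a=cv2.imread("pics/top0.png")
cv2.imwrite("pics/top0z.png",cv2.resize(a[100:300,150:400],None,fx=3,fy=3,interpolation=cv2.INTER_CUBIC))
```

```text
(no output)
```

View pics/top0z.png

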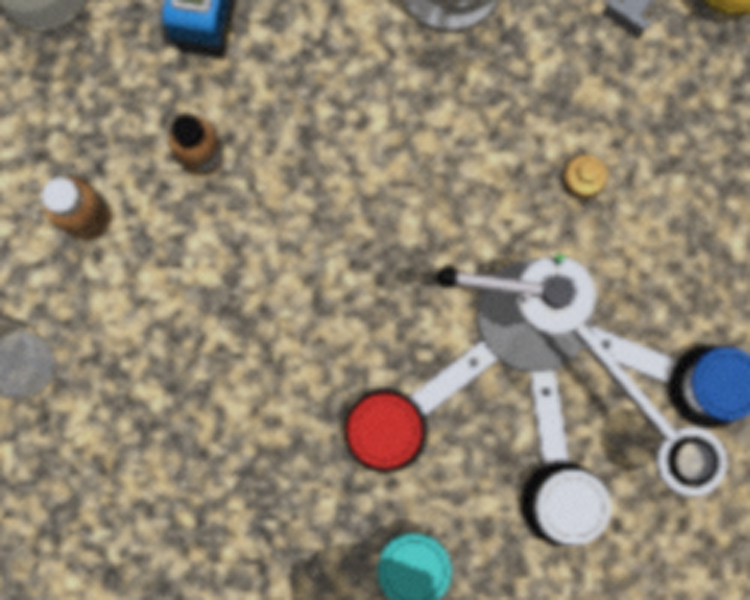

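```bash
cat > h.py <<'E'
import numpy as np
from plant import bot
from scipy.spatial.transform import Rotation as R
def ray(n,u,v,z):
    c=bot.camera_params(n);E=c["extrinsics"]
    d=E[:3,:3]@np.array([(u-c["cx"])/c["fx"],(v-c["cy"])/c["fy"],1]);o=E[:3,3]
    return (o+d*(z-o[2])/d[2])[:2]
def rayw(st,u,v,z):
    c=bot.camera_params("wrist");q=st["ee_rot"];Rt=R.from_quat([q[1],q[2],q[3],q[0]]).as_matrix()
    M=c["mount"];d=Rt@M[:3,:3]@np.array([(u-c["cx"])/c["fx"],(v-c["cy"])/c["fy"],1]);o=st["ee_pos"]+Rt@M[:3,3]
    return (o+d*(z-o[2])/d[2])[:2]
E
python3 - <<'E'
from h import *
T=lambda a,b,z:ray("top",150+a/3-.33,100+b/3-.33,z)
P={}
for k,a in dict(red=(386,430,.061),white=(572,506,.061),blue=(728,384,.061),ball=(447,276,.155),head=(557,293,.144),hub=(558,292,.16),loupe=(692,461,.137),pin=(557,258,.164),tq=(415,570,.06),wt=(585,175,.03),b1=(188,130,.088)).items():
    P[k]=T(*a);print(k,P[k].round(4))
from scipy.optimize import least_squares
def res(p):
    A=p[:2];u=lambda r,a:A+r*np.array([np.cos(a),np.sin(a)])
    # -x dir =yaw+pi
    y=p[2]+np.pi;t=np.pi/3
    L=[u(.17,y)-P['white'],u(.17,y-t)-P['red'],u(.17,y+t)-P['blue'],A-P['head'],u(.17,y+p[3])-P['loupe'],u(.087,p[2]+np.radians(75)-p[4])-P['ball']]
    return np.concatenate(L)
s=least_squares(res,[.5,-.1,0,.5,0]);print(s.x.round(4),(s.fun*1000).round(1))
E
```

```text
red [0.5095 0.0364]
white [ 0.447  -0.1207]
blue [ 0.5508 -0.2546]
ball [ 0.6273 -0.01  ]
head [ 0.6162 -0.0973]
hub [ 0.6148 -0.0957]
loupe [ 0.4855 -0.2028]
pin [ 0.6407 -0.0946]
tq [0.3929 0.0112]
wt [ 0.7389 -0.14  ]
b1 [0.7609 0.2061]
[ 0.6154 -0.0966  0.1421  0.5434  0.0169] [ 0.2  0.   0.9  0.8  1.4  0.2 -0.8  0.7 -1.7 -1.4 -0.  -0.3]
```

```bash
cat >> h.py <<'E'
A=np.array([.6154,-.0966])
def rows(targets,st=None):
    """targets: list of (x,y,z,xangle_deg) -> rows in units, tool pointing down"""
    st=st or bot.state();q=st["ee_rot"];R0=R.from_quat([q[1],q[2],q[3],q[0]])
    for x,y,z,a in targets:
        a=np.radians(a);X=np.array([np.cos(a),np.sin(a),0]);Z=np.array([0,0,-1.]);Y=np.cross(Z,X)
        Rt=R.from_matrix(np.stack([X,Y,Z],1))
        s=R0.inv().apply(np.array([x,y,z])-st["ee_pos"])/.03
        w=np.degrees((R0.inv()*Rt).as_rotvec())/6
        print(", ".join(f"{v:.2f}" for v in [*s,*w]))
def polar(r,th,off,z,xa):
    t=np.radians(th);p=A+r*np.array([np.cos(t),np.sin(t)])+off*np.array([-np.sin(t),np.cos(t)])
    return (*p,z,xa)
E
python3 - <<'E'
from h import *
rows([polar(.115,219.3,.045,.231,39.3),polar(.115,219.3,.045,.108,39.3)])
E
```

```text
-9.95, -15.86, -0.00, -0.02, 0.01, -18.85
-9.95, -15.86, 4.10, -0.02, 0.01, -18.85
```

```bash
python3 -m handwheel '[-0.6,-1,0,0,0,-1.2, -1.4,-2.3,0,0,0,-2.8, -2.3,-3.7,0,0,0,-4.4, -3.2,-5.1,0,0,0,-6, -4.1,-6.5,0,0,0,-7.6, -5,-7.9,0,0,0,-9.2, -5.8,-9.2,0,0,0,-10.8, -6.4,-10.2,0,0,0,-12.2]' -1 40
python3 - <<'E'
from h import *
rows([polar(.115,219.3,.045,.231,39.3),polar(.115,219.3,.045,.108,39.3)])
E
```

```text
time_s: 1.15
ee_pos: [0.4226, -0.3527, 0.2311]
ee_rot: [-0.0, 1.0, -0.002, -0.0]
wrist_force: [0.0, -0.5, -0.3]
width: -0.0003
4.39, -4.97, 0.00, -0.00, 0.00, -6.59
4.39, -4.97, 4.10, -0.00, 0.00, -6.59
```

```bash
python3 -m handwheel '[0.6,-0.7,0,0,0,-1, 1.4,-1.6,0,0,0,-2.5, 2.3,-2.6,0,0,0,-4, 3.2,-3.6,0,0,0,-5.3, 4,-4.5,0,0,0,-6.3, 4.39,-4.97,0,0,0,-6.59, 4.39,-4.97,0.5,0,0,-6.59, 4.39,-4.97,1,0,0,-6.59]'
python3 - <<'E'
from h import *
import cv2
cv2.imwrite("pics/w1.png",bot.capture("wrist")[:,:,::-1])
print(bot.state()['qpos'])
rows([polar(.115,219.3,.045,.231,39.3),polar(.115,219.3,.045,.108,39.3)])
E
```

```text
time_s: 2.15
ee_pos: [0.554, -0.2073, 0.1997]
ee_rot: [-0.0, 0.943, 0.333, -0.001]
wrist_force: [0.0, -0.7, -0.2]
width: 0.0
[-5.49821894e-01  1.42851863e-01  1.74038201e+00 -3.44394486e-04
  1.26406548e+00 -1.22738303e+00]
0.11, -0.02, -1.13, -0.05, 0.02, -0.08
0.12, -0.00, 2.97, -0.05, 0.02, -0.08
```

View pics/w1.png

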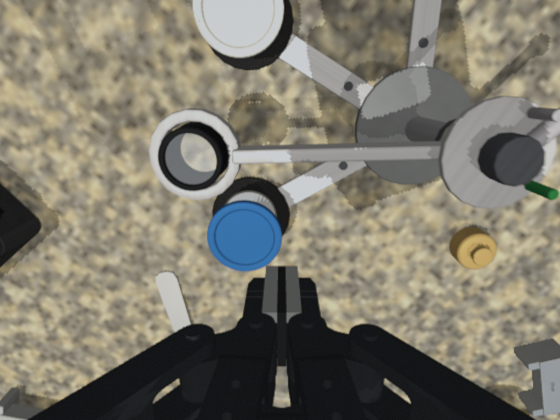

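```bash
python3 -m handwheel '[0,0,0.6,0,0,0, 0.1,0,1.3,0,0,0, 0.1,0,2,0,0,0, 0.1,0,2.6,0,0,0, 0.1,0,2.97,0,0,0, 0.1,-0.2,2.97,0,0,0, 0.1,-0.4,2.97,0,0,0, 0.1,-0.6,2.97,0,0,0]'
python3 - <<'E'
from h import *
import cv2
s=bot.state()
cv2.imwrite("pics/w2.png",bot.capture("wrist")[:,:,::-1])
cv2.imwrite("pics/t2.png",cv2.resize(bot.capture("top")[150:300,230:430,::-1],None,fx=4,fy=4,interpolation=2))
print(s['ee_pos'],s['wrist_force'])
E
```

```text
time_s: 3.2
ee_pos: [0.5461, -0.1907, 0.1131]
ee_rot: [0.001, 0.943, 0.333, 0.001]
wrist_force: [0.4, 0.1, 0.4]
width: 0.0005
[ 0.54611726 -0.19067365  0.11311538] [0.39364855 0.11110392 0.36114644]
```

View pics/w2.png

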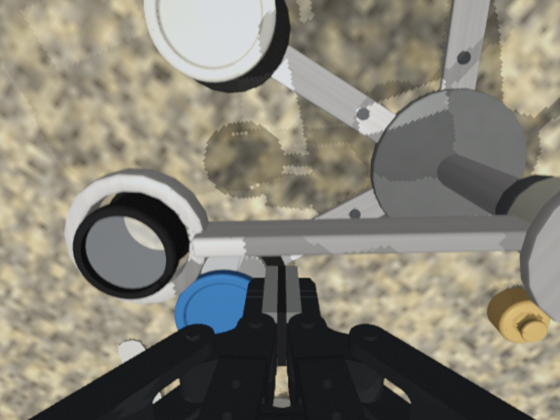

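Run:
```python
from h import *
rows([polar(.115,219.3,.017,.110,39.3)]+[polar(.115,219.3-d,.015,.110,39.3-d) for d in (1,4,7.5,11,14.5,18,21.5)])
```

```text
-0.06, -0.38, 0.09, 0.01, -0.00, -0.05
-0.07, -0.52, 0.09, 0.01, -0.00, 0.11
-0.09, -0.72, 0.09, 0.01, -0.00, 0.61
-0.10, -0.95, 0.09, 0.01, -0.00, 1.20
-0.09, -1.19, 0.09, 0.01, -0.00, 1.78
-0.07, -1.42, 0.09, 0.01, -0.00, 2.36
-0.04, -1.66, 0.09, 0.01, -0.00, 2.95
0.01, -1.89, 0.09, 0.01, -0.00, 3.53
```

```bash
python3 -m handwheel '[-0.06,-0.3,0.09,0,0,0, -0.07,-0.52,0.09,0,0,0.1, -0.09,-0.72,0.09,0,0,0.6, -0.1,-0.95,0.09,0,0,1.2, -0.09,-1.19,0.09,0,0,1.8, -0.07,-1.42,0.09,0,0,2.4, -0.04,-1.66,0.09,0,0,2.95, 0.01,-1.89,0.09,0,0,3.53]'
python3 - <<'E'
from h import *
import cv2
s=bot.state()
cv2.imwrite("pics/w3.png",bot.capture("wrist")[:,:,::-1])
rows([polar(.115,219.3-d,.015,.110,39.3-d) for d in (25,28.5,32,35.5,39,42.5,46,49.5)])
E
```

```text
time_s: 4.3
ee_pos: [0.5103, -0.1464, 0.1096]
ee_rot: [0.0, 0.988, 0.153, 0.0]
wrist_force: [1.0, -0.8, -0.5]
width: 0.0002
-0.01, -0.22, -0.02, -0.00, 0.00, 0.55
-0.02, -0.45, -0.02, -0.00, 0.00, 1.13
-0.02, -0.69, -0.02, -0.00, 0.00, 1.71
0.00, -0.92, -0.02, -0.00, 0.00, 2.30
0.04, -1.16, -0.02, -0.00, 0.00, 2.88
0.08, -1.39, -0.02, -0.00, 0.00, 3.46
0.15, -1.62, -0.02, -0.00, 0.00, 4.05
0.22, -1.84, -0.02, -0.00, 0.00, 4.63
```

View pics/w3.png

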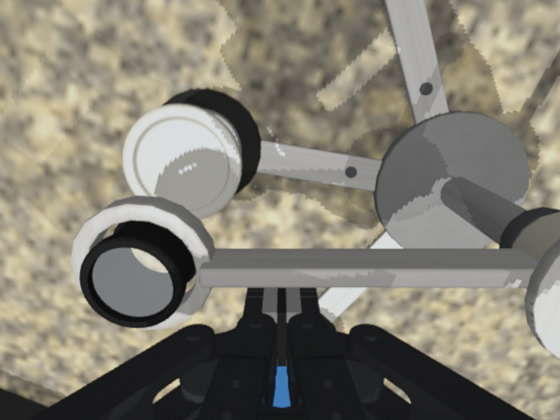

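The wrist view shows the bar (row ~268) in flat contact with the fingertips (x≈280), moving with the finger. Continue.

```bash
python3 -m handwheel '[-0.01,-0.22,0,0,0,0.55, -0.02,-0.45,0,0,0,1.13, -0.02,-0.69,0,0,0,1.7, 0,-0.92,0,0,0,2.3, 0.04,-1.16,0,0,0,2.9, 0.08,-1.39,0,0,0,3.46, 0.15,-1.62,0,0,0,4.05, 0.22,-1.84,0,0,0,4.63]'
python3 - <<'E'
from h import *
s=bot.state()
rows([polar(.115,219.3-d,.015,.110,39.3-d) for d in (53,56.5,60,63.5,67,70.5,74,76)])
E
```

```text
time_s: 5.35
ee_pos: [0.4997, -0.0919, 0.1095]
ee_rot: [0.0, 0.996, -0.088, -0.0]
wrist_force: [0.8, -0.6, 0.2]
width: -0.0004
-0.03, -0.26, -0.02, 0.00, 0.00, 0.60
-0.04, -0.50, -0.02, 0.00, 0.00, 1.18
-0.04, -0.73, -0.02, 0.00, 0.00, 1.77
-0.02, -0.97, -0.02, 0.00, 0.00, 2.35
0.02, -1.20, -0.02, 0.00, 0.00, 2.93
0.07, -1.43, -0.02, 0.00, 0.00, 3.52
0.13, -1.66, -0.02, 0.00, 0.00, 4.10
0.17, -1.79, -0.02, 0.00, 0.00, 4.43
```

```bash
python3 -m handwheel '[-0.03,-0.26,0,0,0,0.6, -0.04,-0.5,0,0,0,1.18, -0.04,-0.73,0,0,0,1.77, -0.02,-0.97,0,0,0,2.35, 0.02,-1.2,0,0,0,2.93, 0.07,-1.43,0,0,0,3.5, 0.13,-1.66,0,0,0,4.1, 0.17,-1.79,0,0,0,4.43]'
python3 - <<'E'
from h import *
import cv2
s=bot.state();print(s['ee_pos'],s['ee_rot'])
cv2.imwrite("pics/w4.png",bot.capture("wrist")[:,:,::-1])
cv2.imwrite("pics/t4.png",cv2.resize(bot.capture("top")[150:300,230:430,::-1],None,fx=4,fy=4,interpolation=2))
E
```

```text
time_s: 6.35
ee_pos: [0.5142, -0.0399, 0.1095]
ee_rot: [0.0, 0.949, -0.314, -0.0]
wrist_force: [-0.1, -1.6, 0.8]
width: -0.0001
[ 0.51418578 -0.03986149  0.10951628] [ 2.40722134e-04  9.49373831e-01 -3.14148482e-01 -4.51384011e-05]
```

View pics/w4.png

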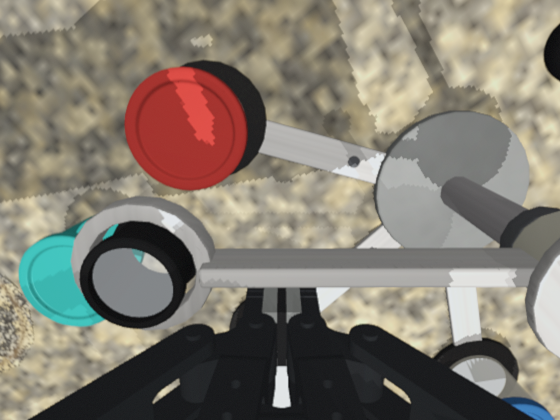

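View pics/t4.png

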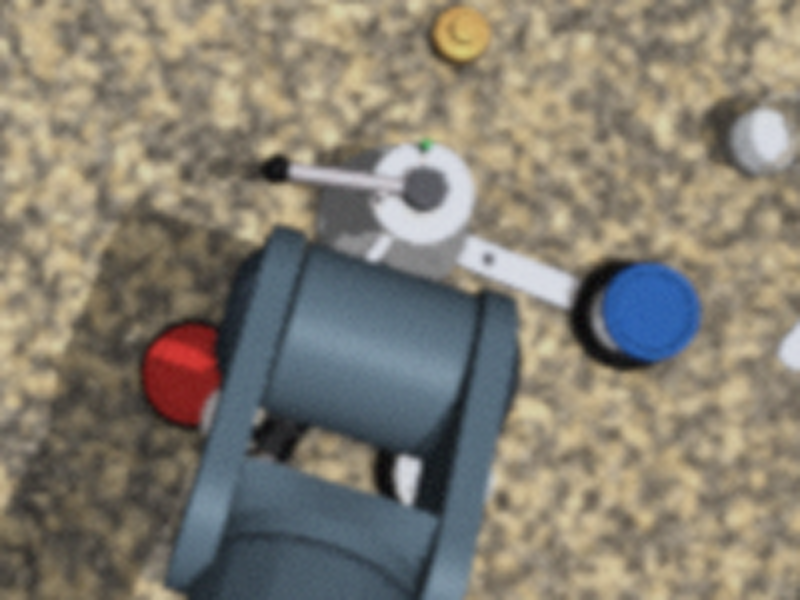

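Run:
```python
from h import *
s=bot.state()
def pol(p): d=p-A; return p.round(4),np.hypot(*d).round(4),np.degrees(np.arctan2(d[1],d[0])).round(2)%360
print("loupe",pol(rayw(s,133.5,281,.137)));print("red",pol(rayw(s,186,128,.061)))
print("tcp",pol(s['ee_pos'][:2]))
d=s['ee_pos'][:2]-A;r=np.hypot(*d);print("bar est",np.degrees(np.arctan2(d[1],d[0]))%360-np.degrees(np.arcsin(.015/r)))
```

```text
loupe (array([0.4829, 0.006 ]), np.float64(0.1676), np.float64(142.26))
red (array([0.5122, 0.0399]), np.float64(0.1711), np.float64(127.09))
tcp (array([ 0.5142, -0.0397]), np.float64(0.1161), np.float64(150.63))
bar est 143.2107060379641
```

Run:
```python
from h import *
rows([polar(.115,219.3-d,.015,.110,39.3-d) for d in (78,80,82,83.5,85,86,86.7,87.2)])
```

```text
-0.01, -0.13, -0.02, -0.00, 0.00, 0.36
-0.02, -0.26, -0.02, -0.00, 0.00, 0.69
-0.02, -0.40, -0.02, -0.00, 0.00, 1.03
-0.03, -0.50, -0.02, -0.00, 0.00, 1.28
-0.02, -0.60, -0.02, 0.00, 0.00, 1.53
-0.02, -0.67, -0.02, 0.00, 0.00, 1.69
-0.02, -0.71, -0.02, 0.00, 0.00, 1.81
-0.02, -0.75, -0.02, 0.00, 0.00, 1.89
```

```bash
python3 -m handwheel '[-0.01,-0.13,0,0,0,0.36, -0.02,-0.26,0,0,0,0.7, -0.02,-0.4,0,0,0,1.03, -0.03,-0.5,0,0,0,1.28, -0.02,-0.6,0,0,0,1.53, -0.02,-0.67,0,0,0,1.7, -0.02,-0.71,0,0,0,1.8, -0.02,-0.75,0,0,0,1.9]'
python3 - <<'E'
from h import *
import cv2
s=bot.state();np.save("s5",np.r_[s['ee_pos'],s['ee_rot']])
w=bot.capture("wrist")[:,:,::-1];cv2.imwrite("pics/w5.png",w)
cv2.imwrite("pics/w5z.png",cv2.resize(w[80:360,40:300],None,fx=2.8,fy=2.1 if 0 else 2.8,interpolation=2)[:600*2,:][:600])
t=bot.capture("scene")[:,:,::-1];cv2.imwrite("pics/s5.png",cv2.resize(t[170:310,130:320],None,fx=4,fy=4,interpolation=2))
E
```

```text
time_s: 7.45
ee_pos: [0.5272, -0.0215, 0.1094]
ee_rot: [0.0, 0.913, -0.407, -0.0]
wrist_force: [-1.1, -0.3, -0.2]
width: -0.0003
```

View pics/w5.png

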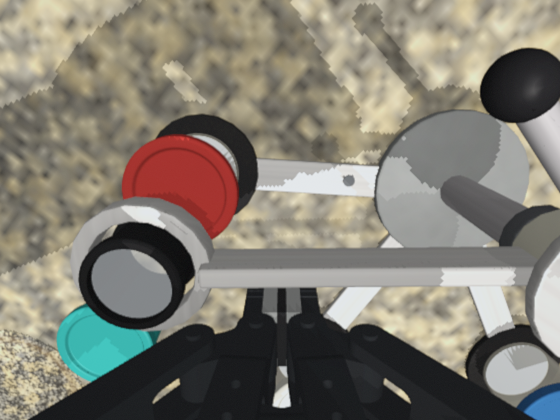

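View pics/s5.png

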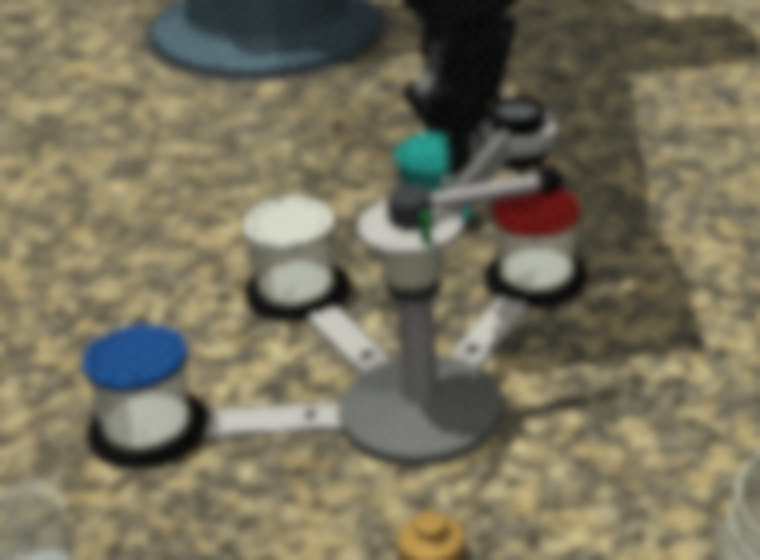

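Run:
```python
from h import *
s=bot.state()
d=s['ee_pos'][:2]-A;r=np.hypot(*d);print("bar est",np.degrees(np.arctan2(d[1],d[0]))%360-np.degrees(np.arcsin(.015/r)))
for z in(.137,.122): print(rayw(s,133.5,281,z))
rows([polar(.115,219.3-d,.015,.110,39.3-d) for d in (88,88.6,89.2,89.8,90.2)])
```

```text
bar est 132.08136881800561
[0.50549701 0.02954025]
[0.4946147  0.02888552]
-0.01, -0.05, -0.02, -0.00, -0.00, 0.12
-0.02, -0.09, -0.02, -0.00, -0.00, 0.22
-0.02, -0.13, -0.02, -0.00, -0.00, 0.32
-0.03, -0.17, -0.02, -0.00, -0.00, 0.42
-0.03, -0.20, -0.02, -0.00, -0.00, 0.48
```

```bash
python3 -m handwheel '[-0.01,-0.05,-0.02,0,0,0.12, -0.02,-0.09,-0.02,0,0,0.22, -0.02,-0.13,-0.02,0,0,0.32, -0.03,-0.17,-0.02,0,0,0.42, -0.03,-0.2,-0.02,0,0,0.48, -0.03,-0.2,-0.02,0,0,0.48, -0.03,-0.2,-0.02,0,0,0.48, -0.03,-0.2,-0.02,0,0,0.48]'
python3 - <<'E'
from h import *
s=bot.state();print(s['ee_pos'],s['wrist_force'])
d=s['ee_pos'][:2]-A;r=np.hypot(*d);print("bar est",np.degrees(np.arctan2(d[1],d[0]))%360-np.degrees(np.arcsin(.015/r)))
E
python3 -m handwheel '[0,0.3,0,0,0,0, 0,0.8,0,0,0,0, 0,1.3,-0.3,0,0,0, 0,1.6,-1.2,0,0,0, -0.5,1.8,-2.2,0,0,0, -1.1,2,-3.2,0,0,0, -1.7,2,-4.2,0,0,0, -1.9,2,-4.7,0,0,0]'
python3 - <<'E'
from h import *
import cv2
s=bot.state();print(s['ee_pos'],s['ee_rot'],s['qd'].round(3))
w=bot.capture("wrist")[:,:,::-1];cv2.imwrite("pics/w6.png",w)
s=bot.state();print(s['ee_pos'],s['ee_rot'])
E
```

```text
time_s: 8.55
ee_pos: [0.5312, -0.0168, 0.1101]
ee_rot: [-0.0, 0.903, -0.43, 0.0]
wrist_force: [0.5, 0.5, 0.7]
width: -0.0001
[ 0.53115474 -0.01676356  0.11012413] [0.52760334 0.484595   0.74680636]
bar est 129.1136017069067
time_s: 9.55
ee_pos: [0.4482, -0.0106, 0.2526]
ee_rot: [-0.0, 0.903, -0.43, 0.001]
wrist_force: [-0.1, 0.4, -1.0]
width: 0.0003
[ 0.44824105 -0.01061593  0.25262225] [-1.74274321e-04  9.03040939e-01 -4.29552375e-01  1.33807168e-03] [ 0.058 -0.16  -0.059 -0.006  0.25   0.061]
[ 0.4489238  -0.01050971  0.25403672] [-4.12552819e-04  9.03104812e-01 -4.29414040e-01  2.26062509e-03]
```

View pics/w6.png

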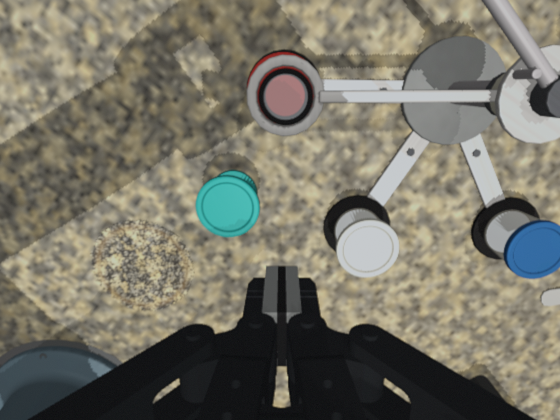

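Run:
```python
from h import *
import cv2
for i in range(3): w=bot.capture("wrist")[:,:,::-1]
s=bot.state();print(s['ee_pos'],s['qd'].round(3))
w=bot.capture("wrist")[:,:,::-1];cv2.imwrite("pics/w7.png",w)
np.save("s7",np.r_[s['ee_pos'],s['ee_rot']])
cv2.imwrite("pics/w7z.png",cv2.resize(w[40:145,230:370],None,fx=5.5,fy=5.5,interpolation=2))
t=bot.capture("top")[:,:,::-1];cv2.imwrite("pics/t7.png",cv2.resize(t[150:300,230:430],None,fx=4,fy=4,interpolation=2))
```

```text
[ 0.44831853 -0.01081496  0.25020968] [-0.002  0.019  0.01  -0.001  0.003  0.002]
```

View pics/w7z.png

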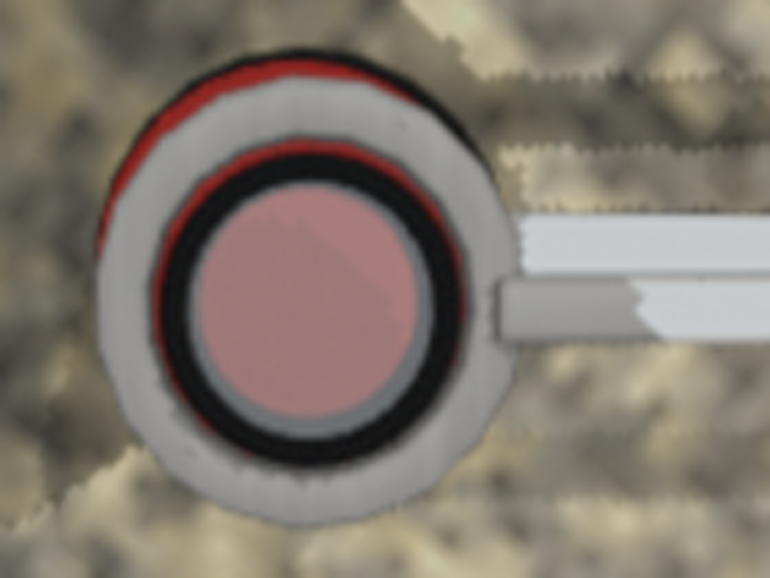

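View pics/t7.png

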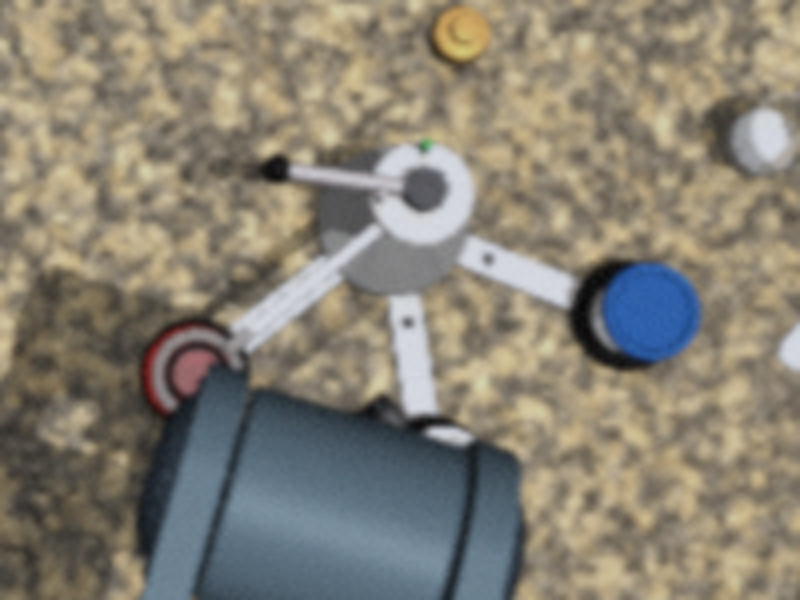

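```bash
cat > m.py <<'E'
from h import *
from scipy.optimize import least_squares
def fit(st,pts,z,r,o=(230,40),f=5.5):
    P=np.array([rayw(st,o[0]+(u+.5)/f-.5,o[1]+(v+.5)/f-.5,z) for u,v in pts])
    s=least_squares(lambda c:np.hypot(*(P-c).T)-r,P.mean(0))
    s2=least_squares(lambda c:np.hypot(*(P-c[:2]).T)-c[2],[*P.mean(0),r])
    return s.x,np.abs(s.fun).max()*1e3,s2.x
def pol(p): d=p-A; return np.hypot(*d).round(4),(np.degrees(np.arctan2(d[1],d[0]))%360).round(2)
E
python3 - <<'E'
from m import *
a=np.load("s7.npy");s=dict(ee_pos=a[:3],ee_rot=a[3:])
L=[(97,245),(130,168),(165,121),(205,88),(260,66),(310,60),(360,70),(405,93)]
for nm,p,z,r in(("lid",L,.061,.0315),("loupe",[(158,307),(464,307),(311,150),(311,465)],.137,.0195),("ring",[(97,300),(519,300),(308,78),(308,525)],.13,.0275)):
    f=fit(s,p,z,r);print(nm,f,pol(f[0]))
c=rayw(s,230+558/5.5,40+310/5.5,.132);print("bar",c,pol(c))
from h import *
for n,u,v,z in(("head",423,194,.144),("hub",425,187,.16)):
    print(n,ray("top",230+u/4-.4,150+v/4-.4,z))
p=ray("top",230+193/4-.4,150+370/4-.4,.137);print("loupe top",p,pol(p))
p=ray("top",230+190/4-.4,150+373/4-.4,.061);print("lid top",p,pol(p))
E
```

```text
lid (array([0.51035657, 0.03741521]), np.float64(0.5856963870530321), array([0.51003391, 0.03678299, 0.03210672])) (np.float64(0.1703), np.float64(128.09))
loupe (array([0.50899528, 0.03540819]), np.float64(1.400660556755088), array([0.50902203, 0.03542938, 0.0182787 ])) (np.float64(0.1696), np.float64(128.87))
ring (array([0.50883565, 0.03566378]), np.float64(1.402973690871539), array([0.50887823, 0.03569768, 0.02624698])) (np.float64(0.1699), np.float64(128.86))
bar [0.52819672 0.01148341] (np.float64(0.1389), np.float64(128.9))
head [ 0.61438349 -0.09728913]
hub [ 0.61628586 -0.09613081]
loupe top [0.50994905 0.03768361] (np.float64(0.1707), np.float64(128.14))
lid top [0.50988513 0.03953788] (np.float64(0.1722), np.float64(127.78))
```

```bash
python3 -m handwheel '[0.3,0,0.5,0,0,0, 0.8,0,1.4,0,0,0, 1.3,-0.1,2.3,0,0,0, 1.8,-0.2,3.2,0,0,0, 1.9,-0.4,4,0,0,0, 1.9,-0.6,4.5,0,0,0, 1.9,-1,4.67,0,0,0, 1.9,-1.3,4.67,0,0,0]'
python3 - <<'E'
from h import *
s=bot.state();print(s['ee_pos'])
rows([polar(.115,t,o,.110,t-180) for t,o in((129.1,.018),(129.1,.0152),(128.7,.015),(128.4,.015))])
E
```

```text
time_s: 10.85
ee_pos: [0.5155, -0.0296, 0.111]
ee_rot: [-0.0, 0.903, -0.429, 0.0]
wrist_force: [-0.1, 0.3, 0.3]
width: -0.0004
[ 0.51553151 -0.02955003  0.11099558]
0.00, -0.57, 0.03, -0.00, -0.00, 0.01
0.00, -0.67, 0.03, -0.00, -0.00, 0.01
-0.00, -0.70, 0.03, -0.00, -0.00, 0.08
-0.00, -0.72, 0.03, -0.00, -0.00, 0.13
```

```bash
python3 -m handwheel '[0,-0.2,0.03,0,0,0, 0,-0.4,0.03,0,0,0, 0,-0.55,0.03,0,0,0, 0,-0.63,0.03,0,0,0, 0,-0.65,0.03,0,0,0, 0,-0.65,0.03,0,0,0, 0,-0.65,0.03,0,0,0, 0,-0.65,0.03,0,0,0]'
python3 - <<'E'
from h import *
s=bot.state();print(s['ee_pos'])
rows([polar(.115,t,o,.110,t-180) for t,o in((129.1,.018),(129.1,.0152),(128.7,.015),(128.4,.015))])
E
```

```text
time_s: 11.85
ee_pos: [0.5299, -0.0179, 0.1101]
ee_rot: [0.0, 0.903, -0.43, -0.0]
wrist_force: [-0.4, -0.5, -0.1]
width: 0.0003
[ 0.52986146 -0.01786506  0.11007199]
0.00, 0.04, 0.00, 0.00, 0.00, 0.00
0.00, -0.05, 0.00, 0.00, 0.00, 0.00
-0.00, -0.08, 0.00, 0.00, 0.00, 0.07
-0.00, -0.10, 0.00, 0.00, 0.00, 0.12
```

```bash
python3 -m handwheel '[0,-0.03,0,0,0,0, 0,-0.05,0,0,0,0, 0,-0.07,0,0,0,0.04, 0,-0.08,0,0,0,0.08, 0,-0.1,0,0,0,0.12, 0,-0.1,0,0,0,0.12, 0,-0.1,0,0,0,0.12, 0,-0.1,0,0,0,0.12]'
python3 - <<'E'
from h import *
s=bot.state();print(s['ee_pos'],s['wrist_force'])
d=s['ee_pos'][:2]-A;r=np.hypot(*d);print("bar est",np.degrees(np.arctan2(d[1],d[0]))%360-np.degrees(np.arcsin(.015/r)))
E
python3 -m handwheel '[0,0.3,0,0,0,0, 0,0.8,0,0,0,0, 0,1.3,-0.3,0,0,0, 0,1.6,-1.2,0,0,0, -0.5,1.8,-2.2,0,0,0, -1.1,2,-3.2,0,0,0, -1.7,2.1,-4.2,0,0,0, -1.9,2.2,-4.7,0,0,0]'
python3 - <<'E'
from h import *
import cv2
for i in range(3): w=bot.capture("wrist")[:,:,::-1]
s=bot.state();print(s['ee_pos'],s['qd'].round(3))
w=bot.capture("wrist")[:,:,::-1];cv2.imwrite("pics/w8.png",w)
np.save("s8",np.r_[s['ee_pos'],s['ee_rot']])
cv2.imwrite("pics/w8z.png",cv2.resize(w[40:145,230:370],None,fx=5.5,fy=5.5,interpolation=2))
E
```

```text
time_s: 12.85
ee_pos: [0.5323, -0.0159, 0.11]
ee_rot: [-0.0, 0.9, -0.435, -0.0]
wrist_force: [-0.7, -0.0, -0.7]
width: 0.0002
[ 0.53225003 -0.01586975  0.11004039] [-0.74848831 -0.03977498 -0.70467181]
bar est 128.4093110284867
time_s: 13.85
ee_pos: [0.4448, -0.0124, 0.2527]
ee_rot: [-0.0, 0.9, -0.435, 0.001]
wrist_force: [0.1, -0.7, 0.5]
width: -0.0
[ 0.44517634 -0.01267015  0.25121148] [-0.001  0.033  0.018  0.    -0.002  0.002]
```

View pics/w8z.png

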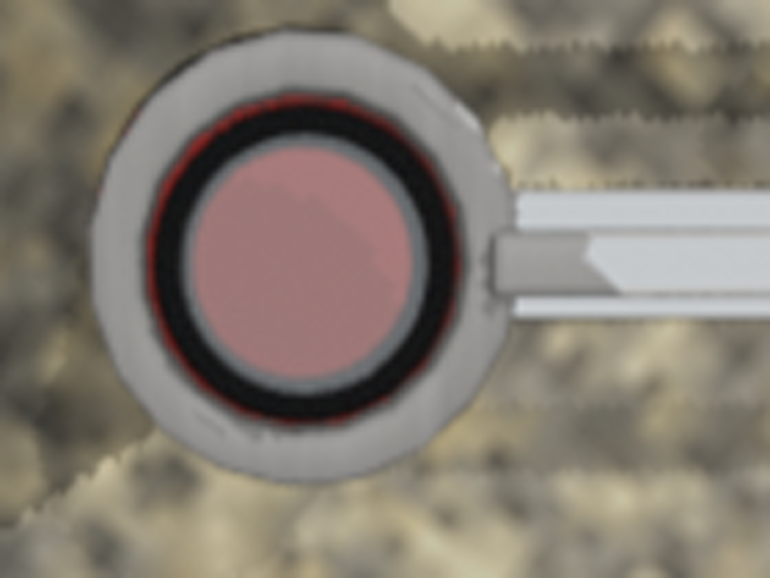

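```bash
python3 - <<'E'
from m import *
a=np.load("s8.npy");s=dict(ee_pos=a[:3],ee_rot=a[3:])
for nm,p,z,r in(("loupe",[(150,262),(460,262),(305,103),(305,422)],.137,.0183),("ring",[(92,256),(515,256),(300,29),(300,483)],.13,.0262)):
    f=fit(s,p,z,r);print(nm,f,pol(f[0]))
for nm,u,v,z in(("bar",550,264,.132),("spoke",550,253.5,.006),("spoke",750,253.5,.006),("bar",750,264,.132)):
  c=rayw(s,230+(u+.5)/5.5-.5,40+(v+.5)/5.5-.5,z);print(nm,c,pol(c))
E
python3 -m handwheel '[0,-0.5,0,0,0,0, 0,-1,0,0,0,0, 0,-1.5,0,0,0,0, 0,-2,0,0,0,0, 0,-2.2,0,0,0,0, 0,-2.2,0,0,0,0, 0,-2.2,0,0,0,0, 0,-2.2,0,0,0,0]'
python3 - <<'E'
from h import *
import cv2
s=bot.state();print(s['ee_pos'],s['qd'].round(3))
w=bot.capture("wrist")[:,:,::-1];cv2.imwrite("pics/w9.png",w)
np.save("s9",np.r_[s['ee_pos'],s['ee_rot']])
E
```

```text
loupe (array([0.51026277, 0.03650293]), np.float64(0.3236177880562401), array([0.5102606 , 0.03650124, 0.01840745])) (np.float64(0.1696), np.float64(128.31))
ring (array([0.51038321, 0.03675549]), np.float64(0.36681071278803556), array([0.510381  , 0.0367512 , 0.02632595])) (np.float64(0.1697), np.float64(128.22))
bar [0.5291333  0.01310183] (np.float64(0.1396), np.float64(128.18))
spoke [0.53976764 0.00158521] (np.float64(0.1239), np.float64(127.61))
spoke [ 0.56230131 -0.02679903] (np.float64(0.0877), np.float64(127.26))
bar [ 0.54436665 -0.00608672] (np.float64(0.1151), np.float64(128.12))
time_s: 15.05
ee_pos: [0.4967, 0.0285, 0.2512]
ee_rot: [0.0, 0.9, -0.435, 0.0]
wrist_force: [-0.2, -0.2, -0.3]
width: 0.0001
[0.49666182 0.02851947 0.25116726] [-0.     0.    -0.001  0.001  0.001 -0.001]
```

View pics/w9.png

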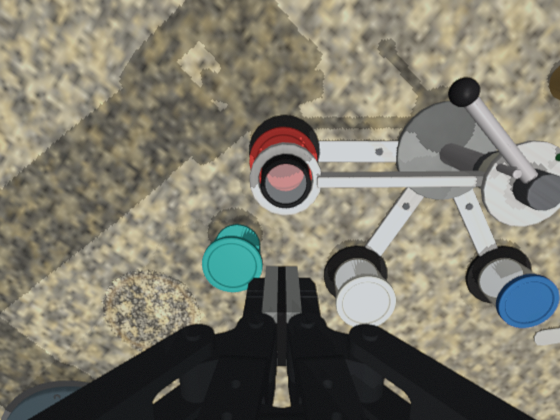

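```bash
python3 - <<'E'
import cv2
w=cv2.imread("pics/w9.png")
cv2.imwrite("pics/w9z.png",cv2.resize(w[110:219,235:375],None,fx=5.5,fy=5.5,interpolation=2))
E
python3 -m handwheel '[0,0.6,0,0,0,0, 0,1.2,0,0,0,0, 0,1.9,0,0,0,0, 0,2.5,0,0,0,0, 0,2.9,0,0,0,0, 0,3.1,0,0,0,0, 0,3.1,0,0,0,0, 0,3.1,0,0,0,0]'
python3 - <<'E'
from h import *
import cv2
s=bot.state();print(s['ee_pos'],s['qd'].round(3))
w=bot.capture("wrist")[:,:,::-1];cv2.imwrite("pics/w10.png",w)
np.save("s10",np.r_[s['ee_pos'],s['ee_rot']])
cv2.imwrite("pics/w10z.png",cv2.resize(w[0:109,235:375],None,fx=5.5,fy=5.5,interpolation=2))
E
```

```text
time_s: 16.1
ee_pos: [0.4242, -0.0289, 0.2511]
ee_rot: [-0.0, 0.9, -0.435, 0.0]
wrist_force: [0.2, -0.3, 0.6]
width: -0.0003
[ 0.42421933 -0.02887171  0.25114873] [ 0.004  0.003 -0.001 -0.002  0.001 -0.002]
```

View pics/w9z.png

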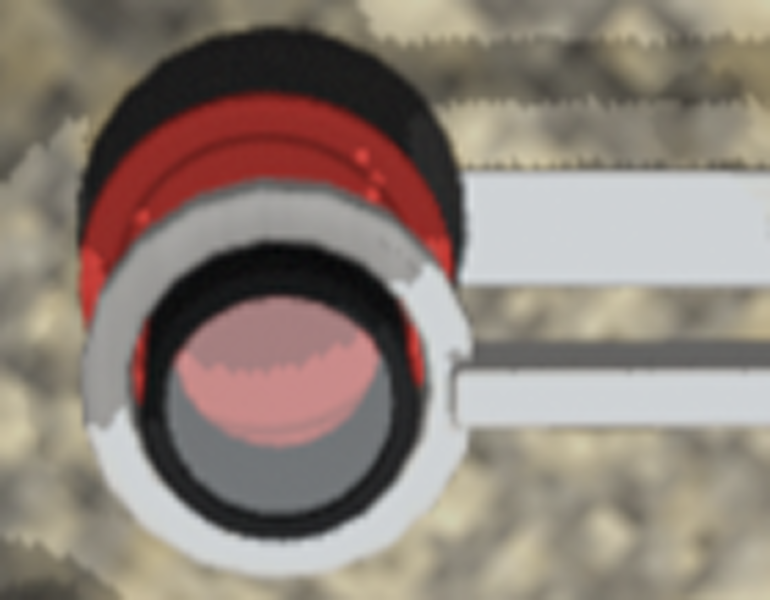

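View pics/w10z.png

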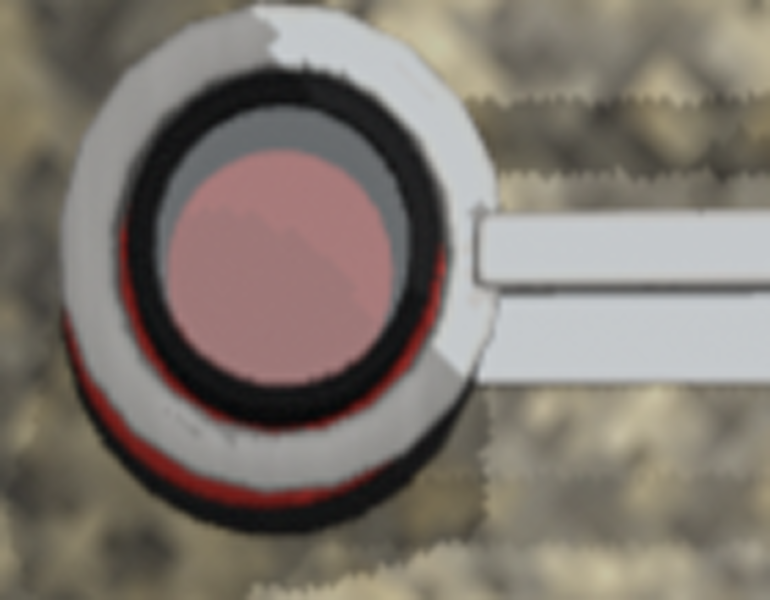

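Run:
```python
from m import *
def L(n): a=np.load(n); return dict(ee_pos=a[:3],ee_rot=a[3:])
def bp(s,pts,z,o,f=5.5): return np.array([rayw(s,o[0]+(u+.5)/f-.5,o[1]+(v+.5)/f-.5,z) for u,v in pts])
s9,s10,s8=L("s9.npy"),L("s10.npy"),L("s8.npy")
p9=[(81,250),(105,190),(150,135),(200,105),(270,92),(340,107),(395,145),(435,200),(453,255)]
p10=[(66,320),(90,380),(125,430),(165,465),(215,492),(270,505),(320,498),(370,478)]
for z in(.061,.058):
  P=[bp(s9,p9,z,(235,110)),bp(s10,p10,z,(235,0))]
  for Q in (P[0],P[1],np.vstack(P)):
    f=least_squares(lambda c:np.hypot(*(Q-c).T)-.0315,Q.mean(0));g=least_squares(lambda c:np.hypot(*(Q-c[:2]).T)-c[2],[*Q.mean(0),.03])
    print(z,"lid",f.x.round(4),pol(f.x),"free",g.x.round(4),pol(g.x[:2]))
for z in(.137,.132):
  print("loupe",z,[ (bp(s,[c],z,o)[0].round(4),pol(bp(s,[c],z,o)[0])) for s,c,o in((s9,(279,406),(235,110)),(s10,(283.5,244),(235,0)),(s8,(305,262),(230,40)))])
# spoke and bar centre lines
for s,v,z,o in((s9,227,.006,(235,110)),(s9,398,.132,(235,110)),(s10,249,.132,(235,0))):
  for u in(500,740):
    p=bp(s,[(u,v)],z,o)[0];print(p.round(4),pol(p))
```

```text
0.061 lid [0.5105 0.0383] (np.float64(0.1709), np.float64(127.86)) free [0.5111 0.0388 0.0309] (np.float64(0.1709), np.float64(127.61))
0.061 lid [0.5117 0.038 ] (np.float64(0.1699), np.float64(127.6)) free [0.5132 0.0384 0.0328] (np.float64(0.1693), np.float64(127.13))
0.061 lid [0.5111 0.0383] (np.float64(0.1705), np.float64(127.7)) free [0.5111 0.0384 0.0311] (np.float64(0.1706), np.float64(127.7))
0.058 lid [0.5104 0.0382] (np.float64(0.1709), np.float64(127.94)) free [0.5107 0.0384 0.0312] (np.float64(0.1709), np.float64(127.81))
0.058 lid [0.5116 0.0381] (np.float64(0.1701), np.float64(127.62)) free [0.5134 0.0385 0.0331] (np.float64(0.1693), np.float64(127.04))
0.058 lid [0.511  0.0382] (np.float64(0.1705), np.float64(127.75)) free [0.5109 0.0383 0.0311] (np.float64(0.1706), np.float64(127.75))
loupe 0.137 [(array([0.511, 0.037]), (np.float64(0.1696), np.float64(128.0))), (array([0.5104, 0.0365]), (np.float64(0.1695), np.float64(128.26))), (array([0.5106, 0.0368]), (np.float64(0.1696), np.float64(128.14)))]
loupe 0.132 [(array([0.51  , 0.0362]), (np.float64(0.1695), np.float64(128.44))), (array([0.5108, 0.0368]), (np.float64(0.1695), np.float64(128.1))), (array([0.5107, 0.0368]), (np.float64(0.1696), np.float64(128.15)))]
[0.5391 0.0037] (np.float64(0.126), np.float64(127.27))
[ 0.5676 -0.0323] (np.float64(0.0801), np.float64(126.6))
[0.5291 0.0139] (np.float64(0.1402), np.float64(127.99))
[ 0.5489 -0.0111] (np.float64(0.1083), np.float64(127.86))
[0.5263 0.0164] (np.float64(0.1439), np.float64(128.25))
[ 0.544  -0.0058] (np.float64(0.1155), np.float64(128.19))
```

Run:
```python
from m import *
def L(n): a=np.load(n); return dict(ee_pos=a[:3],ee_rot=a[3:])
p=rayw(L("s9.npy"),463,92,.155);print("ball",p,pol(p))
rows([polar(.06,82.2,.05,.25,82.2)])
print(bot.state()['qpos'])
```

```text
ball [ 0.62797622 -0.00942947] (np.float64(0.0881), np.float64(81.79))
3.14, -3.88, 0.04, -0.00, -0.00, -22.30
[-3.35945776e-01 -3.36166305e-01  2.08244946e+00  9.25787103e-05
  1.39534973e+00  5.64175508e-01]
```

```bash
python3 -m handwheel '[0.2,-0.25,0,0,0,-1.4, 0.5,-0.6,0,0,0,-3.1, 0.8,-1,0,0,0,-4.8, 1.1,-1.4,0,0,0,-6.5, 1.5,-1.8,0,0,0,-8.2, 1.8,-2.2,0,0,0,-9.9, 2.1,-2.6,0,0,0,-11.6, 2.4,-3,0,0,0,-13.3]'
python3 - <<'E'
from m import *
rows([polar(.06,82,.05,.25,82),polar(.06,82,.05,.149,82)])
E
```

```text
time_s: 17.15
ee_pos: [0.54, -0.0292, 0.2508]
ee_rot: [-0.0, 0.969, 0.247, -0.0]
wrist_force: [-0.2, -0.2, -0.3]
width: 0.0
0.99, 0.58, 0.03, -0.00, 0.00, -8.90
0.99, 0.58, 3.39, -0.00, 0.00, -8.90
```

```bash
python3 -m handwheel '[0.2,0.1,0,0,0,-1.6, 0.4,0.2,0,0,0,-3.3, 0.6,0.3,0,0,0,-5, 0.8,0.4,0,0,0,-6.7, 0.95,0.5,0,0,0,-8.2, 0.99,0.58,0,0,0,-8.8, 0.99,0.58,0.4,0,0,-8.8, 0.99,0.58,0.8,0,0,-8.8]'
python3 - <<'E'
from m import *
import cv2
s=bot.state()
rows([polar(.06,82,.05,.25,82),polar(.06,82,.05,.149,82)])
cv2.imwrite("pics/w11.png",bot.capture("wrist")[:,:,::-1])
E
```

```text
time_s: 18.15
ee_pos: [0.5734, -0.0305, 0.2257]
ee_rot: [-0.0, 0.761, 0.649, -0.0]
wrist_force: [0.0, 1.1, -0.1]
width: -0.0
0.01, 0.03, -0.81, -0.01, -0.00, -0.17
0.01, 0.03, 2.56, -0.01, -0.00, -0.17
```

View pics/w11.png

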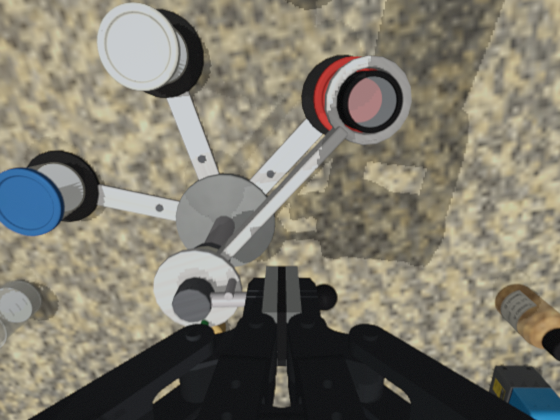

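```bash
python3 -m handwheel '[0,0,0.5,0,0,-0.1, 0,0,1.1,0,0,-0.1, 0,0,1.7,0,0,-0.1, 0,0,2.2,0,0,-0.1, 0,0,2.45,0,0,-0.1, 0,0.1,2.52,0,0,-0.1, 0,0.3,2.55,0,0,-0.1, 0,0.5,2.55,0,0,-0.1]'
python3 - <<'E'
from m import *
s=bot.state();print(s['ee_pos'])
rows([polar(.06,82,.018,.149,82)]+[polar(.06,82-d,.016,.149,82-d) for d in(2,6,10,14,18,22,26)])
E
```

```text
time_s: 19.2
ee_pos: [0.5894, -0.0334, 0.1513]
ee_rot: [0.001, 0.757, 0.653, 0.0]
wrist_force: [0.5, 0.9, -0.2]
width: -0.0001
[ 0.5893955  -0.03338404  0.15128618]
0.04, 0.55, 0.08, 0.01, 0.00, -0.07
0.06, 0.69, 0.08, 0.01, 0.00, 0.27
0.08, 0.83, 0.08, 0.01, 0.00, 0.93
0.10, 0.97, 0.08, 0.01, 0.00, 1.60
0.11, 1.12, 0.08, 0.01, -0.00, 2.27
0.11, 1.26, 0.08, 0.01, -0.00, 2.93
0.10, 1.41, 0.08, 0.01, -0.00, 3.60
0.08, 1.55, 0.08, 0.01, -0.00, 4.27
```

```bash
python3 -m handwheel '[0.03,0.3,0.03,0,0,0, 0.05,0.55,0.03,0,0,0.1, 0.08,0.75,0.03,0,0,0.9, 0.1,0.95,0.03,0,0,1.6, 0.11,1.1,0.03,0,0,2.27, 0.11,1.25,0.03,0,0,2.9, 0.1,1.4,0.03,0,0,3.6, 0.08,1.54,0.03,0,0,4.27]'
python3 - <<'E'
from m import *
import cv2
s=bot.state()
cv2.imwrite("pics/w12.png",bot.capture("wrist")[:,:,::-1])
rows([polar(.06,82-d,.016,.149,82-d) for d in(30,34,38,42,46,50,54,57)])
E
```

```text
time_s: 20.2
ee_pos: [0.6348, -0.0372, 0.1496]
ee_rot: [-0.0, 0.884, 0.468, -0.0]
wrist_force: [-0.1, 1.9, 0.2]
width: 0.0002
0.03, 0.16, 0.02, -0.00, -0.00, 0.63
0.05, 0.31, 0.02, -0.00, -0.00, 1.29
0.06, 0.45, 0.02, -0.00, -0.00, 1.96
0.07, 0.59, 0.02, -0.00, -0.00, 2.63
0.06, 0.74, 0.02, -0.00, -0.00, 3.29
0.04, 0.88, 0.02, -0.00, -0.00, 3.96
0.02, 1.02, 0.02, -0.00, -0.00, 4.63
-0.01, 1.13, 0.02, -0.00, -0.00, 5.13
```

View pics/w12.png

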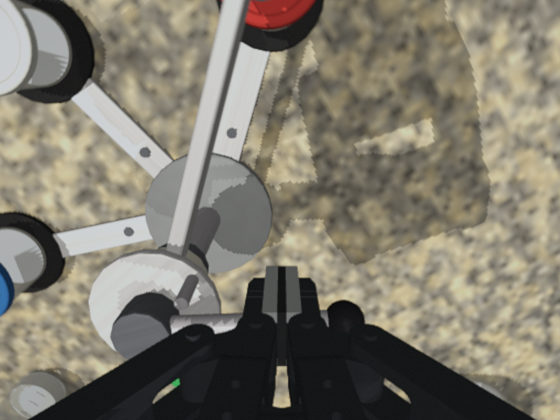

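```bash
python3 -m handwheel '[0.03,0.16,0.01,0,0,0.63, 0.05,0.31,0.01,0,0,1.3, 0.06,0.45,0.01,0,0,1.96, 0.07,0.59,0.01,0,0,2.63, 0.06,0.74,0.01,0,0,3.3, 0.04,0.88,0.01,0,0,3.96, 0.02,1.02,0.01,0,0,4.6, -0.01,1.13,0.01,0,0,5.1]'
python3 - <<'E'
from m import *
s=bot.state()
d=s['ee_pos'][:2]-A;r=np.hypot(*d);print("lever est",np.degrees(np.arctan2(d[1],d[0]))-np.degrees(np.arcsin(.016/r)))
rows([polar(.06,82-d,.016,.149,82-d) for d in(59,61,63,65,66,67,68,69,70)])
E
```

```text
time_s: 21.25
ee_pos: [0.6628, -0.0565, 0.1493]
ee_rot: [-0.0, 0.976, 0.219, 0.0]
wrist_force: [-0.7, 1.8, 0.0]
width: 0.0001
lever est 25.332631189180255
0.02, 0.08, 0.01, -0.01, -0.00, 0.39
0.03, 0.15, 0.01, -0.01, -0.00, 0.72
0.05, 0.22, 0.01, -0.01, -0.00, 1.05
0.06, 0.30, 0.01, -0.01, -0.00, 1.39
0.06, 0.33, 0.01, -0.01, -0.00, 1.55
0.06, 0.37, 0.01, -0.01, -0.00, 1.72
0.07, 0.40, 0.01, -0.01, -0.00, 1.89
0.07, 0.44, 0.01, -0.01, -0.00, 2.05
0.07, 0.48, 0.01, -0.01, -0.00, 2.22
```

```bash
python3 -m handwheel '[0.02,0.08,0.01,0,0,0.4, 0.03,0.15,0.01,0,0,0.7, 0.05,0.22,0.01,0,0,1.05, 0.06,0.27,0.01,0,0,1.3, 0.06,0.3,0.01,0,0,1.5, 0.06,0.33,0.01,0,0,1.6, 0.06,0.35,0.01,0,0,1.7, 0.06,0.37,0.01,0,0,1.7]'
python3 - <<'E'
from m import *
s=bot.state()
d=s['ee_pos'][:2]-A;r=np.hypot(*d);print("lever est",np.degrees(np.arctan2(d[1],d[0]))-np.degrees(np.arcsin(.016/r)))
E
```

```text
time_s: 22.25
ee_pos: [0.6688, -0.066, 0.1491]
ee_rot: [-0.0, 0.991, 0.132, -0.0]
wrist_force: [-0.4, 2.4, -0.4]
width: -0.0004
lever est 14.745734954021527
```

```bash
python3 -m handwheel '[0,0.01,0,0,0,0.03, 0,0.02,0,0,0,0.06, 0,0.03,0,0,0,0.1, 0,0.04,0,0,0,0.13, 0,0.05,0,0,0,0.15, 0,0.05,0,0,0,0.15, 0,0.05,0,0,0,0.15, 0,0.05,0,0,0,0.15]'
python3 - <<'E'
from m import *
s=bot.state()
d=s['ee_pos'][:2]-A;r=np.hypot(*d);print("lever est",np.degrees(np.arctan2(d[1],d[0]))-np.degrees(np.arcsin(.016/r)))
E
```

```text
time_s: 23.25
ee_pos: [0.6692, -0.0671, 0.1491]
ee_rot: [-0.0, 0.992, 0.124, -0.0]
wrist_force: [0.4, 4.0, 1.2]
width: -0.0002
lever est 13.62480708863335
```

Force is rising (about 4 N); keep creeping on.

```bash
python3 -m handwheel '[0,0.01,0,0,0,0, 0,0.02,0,0,0,0, 0,0.03,0,0,0,0, 0,0.04,0,0,0,0, 0,0.05,0,0,0,0, 0,0.05,0,0,0,0, 0,0.05,0,0,0,0, 0,0.05,0,0,0,0]'
python3 - <<'E'
from m import *
s=bot.state()
d=s['ee_pos'][:2]-A;r=np.hypot(*d);print("lever est",np.degrees(np.arctan2(d[1],d[0]))-np.degrees(np.arcsin(.016/r)))
E
```

```text
time_s: 24.25
ee_pos: [0.6692, -0.0673, 0.149]
ee_rot: [-0.002, 0.992, 0.125, -0.0]
wrist_force: [-1.3, 8.6, 2.2]
width: 0.0001
lever est 13.475150856266268
```

```bash
python3 -m handwheel '[0,-0.3,0,0,0,0, 0,-0.9,0,0,0,0, 0,-1.5,-0.5,0,0,0, 0,-1.9,-1.5,0,0,0, -0.8,-1.9,-2.5,0,0,0, -1.8,-1.9,-3.3,0,0,0, -2.8,-1.9,-3.3,0,0,0, -3.6,-1.9,-3.3,0,0,0]'
python3 -m handwheel '[-0.5,0,0,0,0,0, -0.7,0,0,0,0,0, -0.7,0,0,0,0,0, -0.7,0,0,0,0,0, -0.7,0,0,0,0,0, -0.7,0,0,0,0,0, -0.7,0,0,0,0,0, -0.7,0,0,0,0,0]'
python3 - <<'E'
from h import *
import cv2
s=bot.state();np.save("s13",np.r_[s['ee_pos'],s['ee_rot']]);print(s['qd'].round(3))
w=bot.capture("wrist")[:,:,::-1];cv2.imwrite("pics/w13.png",w)
t=bot.capture("top")[:,:,::-1];cv2.imwrite("pics/t13.png",cv2.resize(t[150:300,230:430],None,fx=4,fy=4,interpolation=2))
E
```

```text
time_s: 25.25
ee_pos: [0.5501, -0.0399, 0.2499]
ee_rot: [0.001, 0.992, 0.125, 0.001]
wrist_force: [0.3, -0.1, 0.5]
width: 0.0
time_s: 26.25
ee_pos: [0.5305, -0.0455, 0.2481]
ee_rot: [-0.0, 0.992, 0.124, -0.0]
wrist_force: [0.8, -0.3, 0.1]
width: 0.0001
[-0.002 -0.001  0.001 -0.002 -0.003 -0.   ]
```

View pics/w13.png

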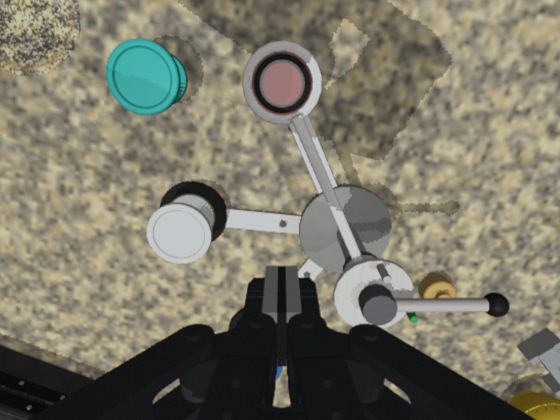

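View pics/t13.png

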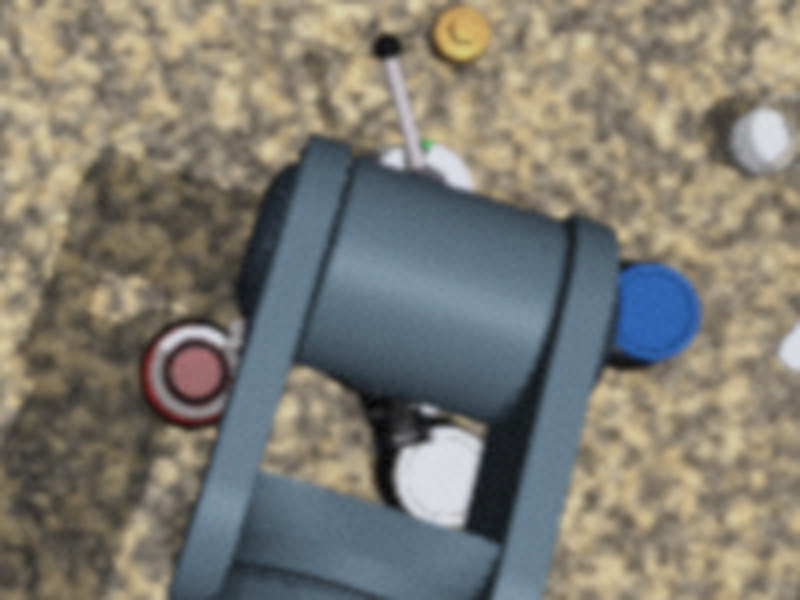

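Run:
```python
from m import *
import cv2
w=cv2.imread("pics/w13.png");cv2.imwrite("pics/w13z.png",cv2.resize(w[30:130,215:355],None,fx=5.5,fy=5.5,interpolation=2))
t=cv2.imread("pics/t13.png");cv2.imwrite("pics/t13z.png",cv2.resize(t[300:440,120:260],None,fx=4,fy=4,interpolation=2))
for n,u,v in(("ball",387,46),("pin top",428,145)):
    p=ray("top",230+u/4-.4,150+v/4-.4,.155);print(n,p,pol(p))
```

```text
ball [ 0.70071655 -0.07514814] (np.float64(0.088), np.float64(14.11))
pin top [ 0.64183299 -0.09883247] (np.float64(0.0265), np.float64(355.17))
```

View pics/w13z.png

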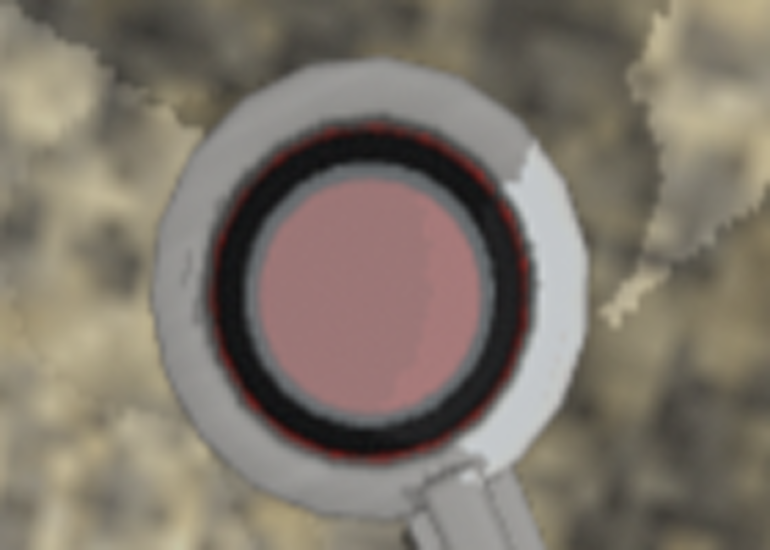

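View pics/t13z.png

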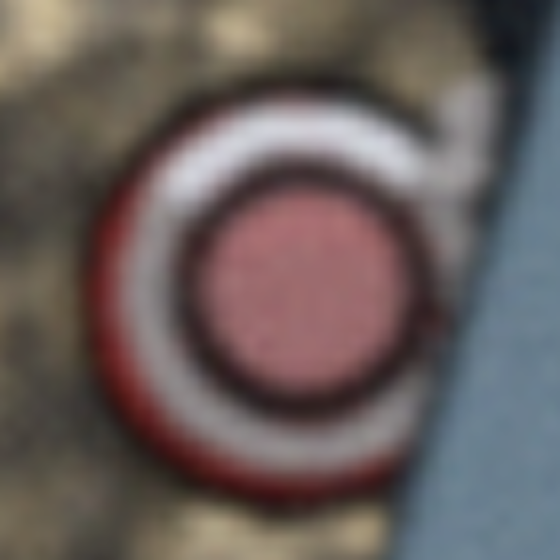

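Run:
```python
from m import *
g=lambda u,v,z:ray("top",230+(120+u/4)/4-.47,150+(300+v/4)/4-.47,z)
for n,p in(("loupe",g(306,287,.137)),("lid",g(285,303,.061))):print(n,p,pol(p))
s=bot.state();print(s['time_s'],s['wrist_force'])
```

```text
loupe [0.50910302 0.03578577] (np.float64(0.1698), np.float64(128.76))
lid [0.50832639 0.03890908] (np.float64(0.1727), np.float64(128.31))
26.35 [-0.72533275 -0.83443395 -0.10790772]
```

```bash
python3 -c "
from plant import bot
print(bot.finish_job())"
```

```text
the job is handed in; nothing more can be done
None
```

I swung the arm about 91° clockwise with the closed fingertips until the loupe sat over the red-lidded pot. Then I pushed the clamp lever clockwise to the green pin and drew the robot clear. I handed the job in at about 26 s; no verdict was reported.

- **Loupe centring:** My last checks put the loupe within about 1.5 mm of the lid centre along the swing, and they did not agree exactly. The wrist camera gave the loupe at about 128.15° and the lid at 127.7°, while the top camera gave 128.8° and 128.3°. Both put the loupe about 0.45° (1.3 mm) short. I left it there because nudging the arm after locking would have broken the order asked.
- **Radial gap:** Across the swing, the two lines of sight disagree by 1 to 3 mm. The top view had part of the lid hidden and gave the larger figure. The arm cannot correct this direction.
- **Lever:** It came up solid against the stop at about 8.6 N. Its ball then measured 14.1°, against 14.4° expected when locked.
- **Other objects:** I saw no pot or other object move in the pictures I took, but I did not measure the bystanders again at the end. The highest wrist force I read was about 9 N.

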